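# Draw one handle blank from the sprung dispenser and set it in the carving cradle

### The arm

A 7-joint arm with a two-finger parallel gripper is mounted at the origin on the work surface. World frame = base frame: x ahead of the robot, y to its left, z up, the work surface at z = 0. Lengths are in m, angles in rad, forces in N, time in s.
With the tool pointing down it reaches from about 0.4 to 0.85 m from the base axis. Payload 10.4 kg.
Tool frame: the origin (TCP) lies at the centre of the arm's flange, where the gripper is bolted on; the fingertips stand 173 mm ahead of it and the grasp point (between the pads) lies 155 mm ahead of it (manip.finger_overhang is the distance from the TCP to the fingertips, in m); z points along the fingers, y is the line along which they close (so a half turn about z gives the same grasp; the last joint's range is limited). The gripper opens to 85 mm and grips with 20 to 120 N. Pads are 22 mm wide; open, the fingers measure 114 mm over their backs; the gripper's body (76 mm by 85 mm) begins 54 mm behind the grasp point. The pads swing forward as they close: fully open they stand 13 mm farther back than shut.
Start: joints at [1.249, 0.332, -0.065, 1.46, 0.022, 1.35, -0.088], TCP at [0.184, -0.597, 0.405] pointing down, gripper open.
Joint ranges: [-2.6, 2.6], [-0.5, 2.12], [-1.47, 1.34], [0.16, 2.42], [-1.27, 4.41], [0.06, 2.06], [-2.6, 2.6]. Speed limits (rad/s): [2.22, 2.22, 2.79, 2.79, 3.14, 3.14, 3.14].

### API

Orientations are given as a unit quaternion [x, y, z, w].
In Python, from bench import sensors, imaging, ticket, models, manip gives the robot as it stands.
- The arm moves only by the tool jog_arm, never from a script. Its argument "commands" is one flat list of numbers, 7 for each row, row after row: the shift along the tool's x, y, z in units of 300 mm (1.0 is 300 mm), then the turn, a rotation vector about the tool's x, y, z in units of 90 degrees (1.0 is 90 degrees), then the opening, from 0 (shut) to 1 (fully open). A call has 1 to 20 rows; each row is the pose to reach, as a shift and turn from the pose commanded when the call began, along the tool's axes at that moment; what a row does not reach only later rows make up. A row lasts 1/8 s, in which the tool goes at most 62.5 mm and 10.7 degrees, less where a joint would pass 70% of its speed; a pose out of reach is approached as far as the arm can. A call with a number of a shift or a turn outside -1 to 1 is refused whole. A call with a gripper value outside its range is refused whole. The fingers move at their own pace and stop on an object; "force" is the grip in N (left out, the last holds). Time passes only in rows, so rows that repeat a pose let the fingers close. It gives the time, the measured TCP pose, the force, the opening and the grip force at its end, in the units of the state.
- sensors.get_state(): the state, without advancing time (a new reading comes with each control period).
- imaging.read_camera(name): name is "scene" or "top"; returns a dict with "img" (420x560x3 uint8, red, green, blue), "range_z" (420x560 float32, m along the optical axis (not along the pixel's ray), 0 where there is no reading), "vfov" (degrees; the focal length in pixels is half the picture's height over the tangent of half this angle, whatever the lens; pixels are square), "cx", "cy" (the principal point, pixels), "view" (4x4, takes a point from world to camera coordinates). Camera axes: x right, y down, z forward; pixel columns grow to the right and rows downward; lengths in m; the calibration is good to about 2 mm. A picture is of the moment at which its call begins.
- ticket.sign_off(): hands the job in; it is judged then, once.
Trained networks look in a picture, given as the dict that the camera call returned (one of the last four; its "shot" number tells which), for a name from the list of things; names that differ only in an ending like _2 or _b are one class to them, and where a whole thing is asked for, a point or a joint stands for the part that bears it (a point fixed in the world has none). Each returns a list of dicts, best first, with "p" (0 to 1); they miss things now and then, are a little off and sometimes report something else, mostly with a low value. They report only what shows in the picture. A call takes as long as a camera call. They do not tell look-alikes from the thing itself.
- models.trace(picture, target): "pixels" (420x560 bool, what is visible of it) and "box" ([left, top, right, bottom] in pixels, round what is visible of it).
- models.mark_of(picture, target): "point" ([column, row] in pixels: a listed point, or the origin of a listed thing).
The state is a dict: "time_s": time; "joint_pos": joint angles; "joint_vel": joint speeds; "effort": joint torques, N m; "tcp_pos": TCP position; "tool_rot": TCP orientation; "contact_force": force on the tool from outside, world axes, zero at the start; "wrist_torque": the same for the moment, N m; "grip_width": finger opening in m; "grasp_force": force on a finger pad.
Only numpy, scipy, OpenCV 4.12 (cv2) and the standard library are available. Lean on these libraries where they do the work, as an engineer would, in place of code of your own. Each camera call takes 0.05 s, during which the arm holds its last target. There are 200 camera calls.

### The job

Take hold of the red knob of the wooden dispenser and pull its sprung slide right out to the stop so that one round handle blank drops into the chute, then ease the slide fully home without letting it snap back. Pick the blank up from the foot of the chute and set it down, not dropped, in both notches of the blue V cradle, about centred lengthwise, and let go. Draw only this one blank, and leave the chisel, the mallet and the tin where they are.

Things in the scene. Friction and masses are not known exactly. Their poses are not given: they have to be found in the camera images.
- dispenser: Fixed wooden blank dispenser, 148 wide (y), 345 long (x), 207 high. Origin on the bench under the centre of its upright magazine; its own -x axis is its front: the slide is pulled and the chute runs down that way. The magazine (x -22 to 20) holds three blanks lying along y, one above another, on a floor at height 85; a back cover reaches to x 105, 119 high.
- slide (a joint): Travel of the sprung slide in m: 0 fully home, 0.066 at its stop (towards the dispenser's -x). Spring pull 4 N at home, 10 N at the stop. Its pocket carries the lowest blank out and drops it into the chute only when out at the stop; once home, the next blank sinks into the pocket.
- knob_grip (a point): Point to grip on the slide's red knob, on its axis, 98 above the bench. The knob is a level cylinder 26 in diameter, 32 long along the dispenser's x (from 14 in front of this point to 18 behind it), on a stem 12 in diameter. Axes as the dispenser's; moves with the slide. Grip it with the tool leaning back 35 to 45 degrees (fingers pointing down and to the dispenser's +x), because of the lip above.
- lip (a point): Middle of the front edge of the fixed loading lip that overhangs the knob: a plate 148 wide (y), 6 thick, sloping from here (dispenser x -66, height 205) back and down to the magazine front (x -18, height 165).
- tray (a point): Fixed point at the foot of the chute, 36 above the bench: where a blank's centre rests against two end stops (tops 41 high), lying along y. The chute is 108 wide inside, its walls 18 above its surface, which falls 12 degrees from height 55 (dispenser x -66) to 22 here (x -218). Its lowest 70 is cut out in the middle, 56 wide, down to the bench, for fingers round the blank.
- blank1: The lowest of the three round hardwood handle blanks in the magazine, the one to draw: a cylinder 26 in diameter, 100 long, about 40 g. Origin at its centre, its own y axis along its length (it rolls about it).
- blank2: The middle blank, the same; it stays in the magazine.
- blank3: The top blank, the same; it stays in the magazine.
- cradle: Fixed carving cradle: dark board 80 (x) by 120 (y) by 10 high with two blue rests, each 14 thick, at y -38 and +38, each with a 90-degree V notch (bottom at height 30, tips at about 53, 45 across the outside). A blank lies in both notches along the cradle's y axis; between the rests a gap of 62 is free for fingers down to the board. Origin centre of the underside.
- seat (a point): Where the centre of a blank is when it lies properly in the cradle: above the cradle's centre, 48 above the bench. Axes as the cradle's.
- chisel: Bystander: loose chisel with a blue handle, 250 long along its x, 30 thick, lying on the bench. Origin on the bench under its axis, 100 from the butt of the handle.
- mallet: Bystander: round dark wooden carver's mallet, 86 in diameter, 205 high, standing on its head. Origin centre of underside.
- tin: Bystander: closed tin 72 in diameter, 100 high, standing. Origin centre of underside.
There are look-alikes about, which are no part of the job. Leave any turquoise or white look-alike of the blank3 alone. Leave any turquoise look-alike of the cradle alone.

How it is judged:
On the way, in this order (a step that is already met when the one before it is completed fails the run):
1. the slide is pulled out to its stop (within 5 mm) (value of joint slide above 0.061 m), for 0.1 s.
2. the slide is home again (within 5 mm) and the first blank lies at the foot of the chute (value of joint slide below 0.005 m and distance between blank1 and tray below 0.025 m), for 0.2 s.
3. the blank is lowered into the cradle while still held: within 12 mm above its seat and 12 mm sideways (z of blank1 in the frame of seat below 0.012 m and x of blank1 in the frame of seat between -0.012 and 0.012 m and y of blank1 in the frame of seat between -0.02 and 0.02 m and contact force between the fingers and blank1 above 0.3 N).
At the end, for the whole second after the job is handed in: The first blank lies at rest and released in both notches of the cradle (centre within 15 mm lengthwise, 6 mm across and in height of the seat, within 7 degrees of the cradle's y axis), the slide is home within 5 mm, and the other two blanks are still in the magazine (x of blank1 in the frame of seat between -0.006 and 0.006 m and y of blank1 in the frame of seat between -0.015 and 0.015 m and z of blank1 in the frame of seat between -0.006 and 0.006 m and angle between the y axis of blank1 and the y axis of cradle, either way round below 0.12 rad and linear speed of blank1 below 0.02 m/s and value of joint slide below 0.005 m and x of blank2 in the frame of dispenser between -0.02 and 0.02 m and z of each of blank2, blank3 in the frame of dispenser above 0.09 m and x of blank3 in the frame of dispenser between -0.02 and 0.02 m); the robot touches nothing.
It fails at once if the slide snaps back (faster than 0.35 m/s homewards) (velocity of joint slide below -0.35 m/s).
It fails at once if another blank leaves the magazine (not (x of blank2 in the frame of dispenser between -0.02 and 0.02 m and z of each of blank2, blank3 in the frame of dispenser above 0.09 m and x of blank3 in the frame of dispenser between -0.02 and 0.02 m)).
It fails at once if the chisel, mallet or tin is moved by more than 30 mm (distance of any of chisel, mallet, tin from where it was at the start of the episode above 0.03 m).
It also fails if it takes over 62 s, if anything falls off the work surface, if the arm or the gripper's body presses on something with over 40 N, if the wrist force passes 120 N, or if a joint passes its speed limit or range.

## Working session

There is one attempt and no reset: what is moved stays moved. The work goes in short steps, Python scripts to look and compute and a tool call to move; the robot and the scene stay as the last step left them, time stands still between calls to the robot, and variables do not carry over. Pictures are saved under pics/ and viewed, at most 12 in all, crops included, and the job is handed in when it is done.

Besides the shell and the picture viewer there is one more tool, called after "Emit:" as name(argument=value, ...) on one line, values as JSON. jog_arm: Moves the arm, as the interface text tells. Its arguments: {"type":"object","properties":{"commands":{"type":"array","items":{"type":"number","minimum":-1,"maximum":1}},"force":{"type":"number"}},"required":["commands"]}

```bash
mkdir -p pics; cat > h.py <<'E'
import numpy as np, cv2
from bench import sensors, imaging, ticket, models, manip
from scipy.spatial.transform import Rotation as R
def K(p):
    f=p["img"].shape[0]/2/np.tan(np.radians(p["vfov"])/2); return f,p["cx"],p["cy"]
def world(p,u,v,z=None,d=None):
    f,cx,cy=K(p); V=np.array(p["view"]); ray=np.array([(u-cx)/f,(v-cy)/f,1.])
    Rw=V[:3,:3].T; c=-Rw@V[:3,3]; r=Rw@ray
    if z is not None: d=(z-c[2])/r[2]
    elif d is None: d=p["range_z"][int(round(v)),int(round(u))]
    return c+d*r
def cloud(p):
    f,cx,cy=K(p); V=np.array(p["view"]); h,w=p["range_z"].shape
    u,v=np.meshgrid(np.arange(w),np.arange(h)); d=p["range_z"]
    P=np.stack([(u-cx)/f*d,(v-cy)/f*d,d],-1); return (P-V[:3,3])@V[:3,:3]
def proj(p,P):
    f,cx,cy=K(p); V=np.array(p["view"]); q=V[:3,:3]@np.array(P)+V[:3,3]; return cx+f*q[0]/q[2],cy+f*q[1]/q[2]
def save(p,n,box=None,s=1):
    im=p["img"][...,::-1]
    if box: im=im[box[1]:box[3],box[0]:box[2]]
    cv2.imwrite("pics/"+n,cv2.resize(im,None,fx=s,fy=s,interpolation=cv2.INTER_CUBIC))
E
python3 - <<'E'
from h import *
np.set_printoptions(precision=3,suppress=True)
s=sensors.get_state(); print(s)
pp={n:imaging.read_camera(n) for n in("scene","top")}
for n,p in pp.items():
    save(p,n+"0.png",s=1.4); C=cloud(p)
    V=np.array(p["view"]); print(n,"cam at",-V[:3,:3].T@V[:3,3])
    for t in("dispenser","knob_grip","lip","tray","cradle","seat","chisel","mallet","tin","blank1"):
        m=models.mark_of(p,t)[:3]
        for k in m:
            print(n,t,round(k["p"],2),np.array(k["point"]), "z-plane", world(p,*k["point"],z={"knob_grip":.098,"lip":.205,"tray":.036,"seat":.048,"blank1":.098}.get(t,0)))
E
```

```text
{'time_s': 0.0, 'joint_pos': array([ 1.249,  0.333, -0.065,  1.461,  0.022,  1.35 , -0.089]), 'joint_vel': array([ 0.003,  0.   , -0.001,  0.   ,  0.   ,  0.   , -0.   ]), 'effort': array([ -0.   , -62.545,   0.049, -39.161,   0.016,   0.01 ,   0.   ]), 'tcp_pos': array([ 0.184, -0.597,  0.404]), 'tool_rot': array([ 0.989,  0.149, -0.   , -0.001]), 'contact_force': array([ 0.596, -0.157,  0.161]), 'wrist_torque': array([ 0.021, -0.01 ,  0.042]), 'grasp_force': 0.0, 'grip_width': 0.08557723632253089}
scene cam at [ 1.166 -0.44   0.934]
scene dispenser 0.81 [288.1 211.4] z-plane [0.417 0.022 0.   ]
scene knob_grip 0.67 [308.8 201.4] z-plane [0.49  0.048 0.098]
scene knob_grip 0.23 [344.4 242.7] z-plane [0.671 0.048 0.098]
scene lip 0.67 [308.7 175.1] z-plane [0.49  0.04  0.205]
scene tray 0.86 [343.9 243.7] z-plane [0.637 0.08  0.036]
scene cradle 0.95 [219.5 259.7] z-plane [ 0.486 -0.25  -0.   ]
scene cradle 0.73 [179.3 228.3] z-plane [ 0.314 -0.31   0.   ]
scene seat 0.72 [219.6 252. ] z-plane [ 0.497 -0.249  0.048]
scene seat 0.63 [182.8 217.9] z-plane [ 0.324 -0.293  0.048]
scene m
[... 567 characters left out ...]
radle 0.86 [376.  282.8] z-plane [ 0.315 -0.308  0.   ]
top cradle 0.76 [355.5 217.5] z-plane [ 0.496 -0.257  0.   ]
top seat 0.93 [376.5 284. ] z-plane [ 0.313 -0.297  0.048]
top seat 0.89 [357.3 213.3] z-plane [ 0.5   -0.252  0.048]
top chisel 0.84 [373.3 143.6] z-plane [ 0.715 -0.315  0.   ]
top chisel 0.6 [250.  245.8] z-plane [0.414 0.04  0.   ]
top mallet 0.57 [109.  204.3] z-plane [0.529 0.441 0.   ]
top tin 0.84 [441.4 225.4] z-plane [ 0.475 -0.499  0.   ]
top tin 0.16 [352.6 215.2] z-plane [ 0.503 -0.248  0.   ]
top blank1 0.72 [178.1 294.3] z-plane [0.286 0.21  0.098]
top blank1 0.66 [178.1 227.9] z-plane [0.452 0.219 0.098]
top blank1 0.62 [244.4 237.2] z-plane [0.429 0.049 0.098]
```

View pics/scene0.png

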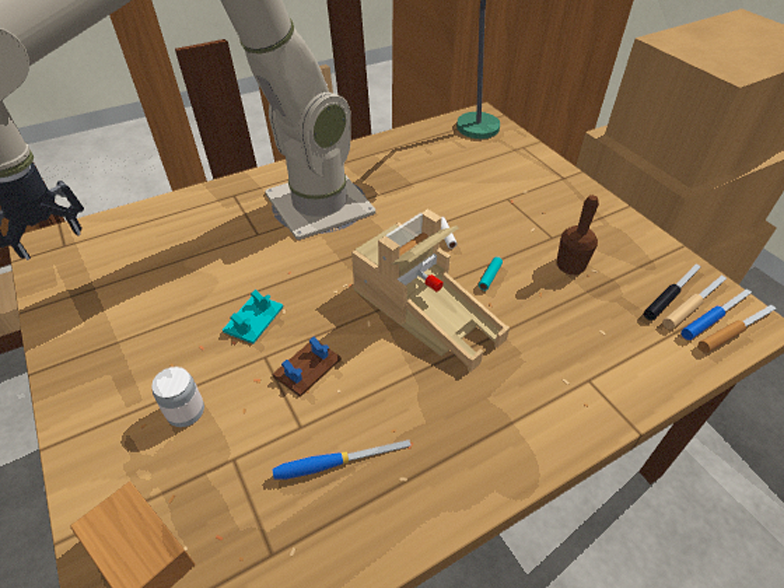

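View pics/top0.png

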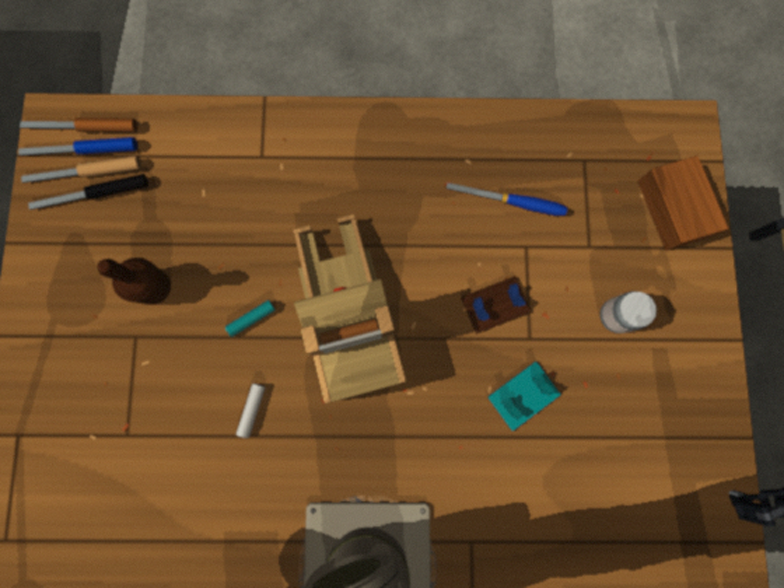

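The scene picture (shown at 1.4x) has the dispenser at full-resolution pixel (288,211), with its chute facing away from the robot and the red knob at (309,201).

- **Cradle candidates:** a dark board with blue rests at (219,256) and a turquoise look-alike at (181,226). I choose the blue one.
- **Blank candidates:** turquoise at (350,195), white at (320,168), and the ones inside the magazine. I want the lowest blank in the magazine.

The tin is at (127,283), the chisel at (240,330) and the mallet at (412,178). Next I'll refine the poses by depth and take a close crop.

```bash
python3 - <<'E'
from h import *
np.set_printoptions(precision=4,suppress=True)
pp={n:imaging.read_camera(n) for n in("scene","top")}
A=[];D=[]
for n,p in pp.items():
    C=cloud(p); hsv=cv2.cvtColor(p["img"],cv2.COLOR_RGB2HSV).astype(int); ok=p["range_z"]>0
    h,s,v=hsv[...,0],hsv[...,1],hsv[...,2]
    near=lambda x,y,r:(np.hypot(C[...,0]-x,C[...,1]-y)<r)&ok
    red=((h<5)|(h>174))&(s>180)&(v>80)&near(.49,.048,.08)&(C[...,2]>.07)&(C[...,2]<.13)
    q=C[red]; print(n,"red",len(q),q.mean(0) if len(q) else 0,q.min(0) if len(q) else 0,q.max(0) if len(q) else 0)
    m=models.trace(p,"dispenser")
    for k in m[:2]: print(n,"disp",k["p"],k["box"])
    px=np.array(m[0]["pixels"])&ok&near(.48,.05,.35)&(C[...,2]>.012); D.append(C[px])
    b=(h>100)&(h<125)&(s>120)&near(.497,-.25,.08)&(C[...,2]>.02)
    q=C[b]; 
    if len(q): print(n,"blue",len(q),q.mean(0)); 
    bd=near(.497,-.25,.095)&(C[...,2]>.005)&(C[...,2]<.07); q=C[bd]
    r=cv2.minAreaRect(q[:,:2].astype(np.float32)); print(n,"board",r,np.percentile(q[:,2],[5,50,95,99.5]))
    A.append(q)
r=cv2.minAreaRect(np.vstack(A)[:,:2].astype(np.float32)); print("board both",r)
for q in D+[np.vstack(D)]:
    r=cv2.minAreaRect(q[:,:2].astype(np.float32)); print("disp",r)
q=np.vstack(D); hi=q[q[:,2]>.16]; print("hi",cv2.minAreaRect(hi[:,:2].astype(np.float32)), hi[:,2].max())
np.savez("d.npz",q=q)
p=pp["scene"]; a=p["img"][150:280,180:380]; 
cv2.imwrite("pics/crop1.png",cv2.resize(a[...,::-1],None,fx=4,fy=4,interpolation=cv2.INTER_CUBIC))
E
```

```text
scene red 89 [0.4979 0.045  0.1053] [0.4786 0.0325 0.0925] [0.5117 0.0604 0.113 ]
scene disp 0.88 [250.7, 147.1, 364.3, 265.5]
scene blue 195 [ 0.4976 -0.2579  0.0357]
scene board ((0.49288684129714966, -0.26519593596458435), (0.09397164732217789, 0.1377211958169937), 21.832233428955078) [0.0066 0.0103 0.0426 0.0472]
top red 0 0 0 0
top disp 0.88 [208.1, 156.3, 293.2, 285.4]
top blue 187 [ 0.4962 -0.2501  0.0379]
top board ((0.4983454644680023, -0.23986077308654785), (0.1615338921546936, 0.15072442591190338), 27.348535537719727) [0.0066 0.0104 0.0428 0.0481]
board both ((0.4988662004470825, -0.2447488009929657), (0.16600579023361206, 0.1555212289094925), 32.24991989135742)
disp ((0.46350839734077454, 0.12677447497844696), (0.3491210341453552, 0.3211939036846161), 16.32644271850586)
disp ((0.4887044131755829, 0.05067402869462967), (0.34648147225379944, 0.15004953742027283), 15.616448402404785)
disp ((0.4643707573413849, 0.12702707946300507), (0.3509182333946228, 0.3211939036846161), 16.326446533203125)
hi ((0.44509157538414, 0.03526035696268082), (0.09301318973302841, 0.15541544556617737), 15.339599609375) 0.2100418261267602
```

View pics/crop1.png

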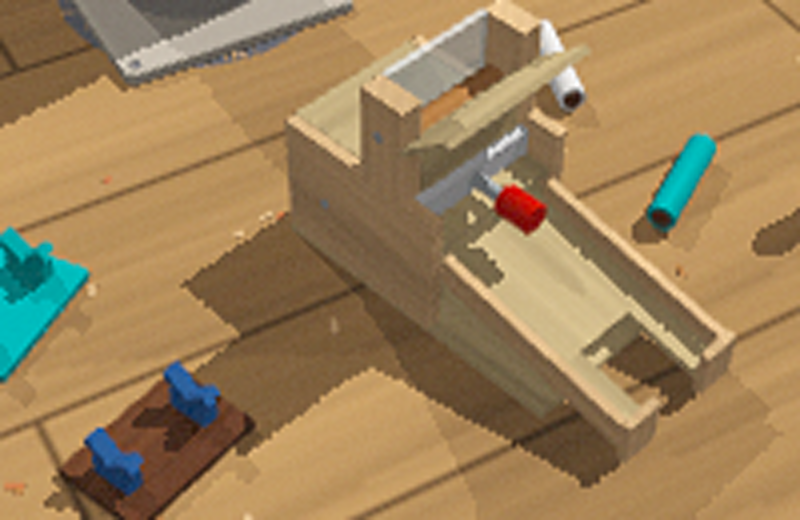

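The close crop confirms the choices: the red knob (crop (520,208)) under the lip, and the dark board with blue rests as the cradle. The dispenser fits at yaw 15.6° with origin (0.424, 0.033), matching its given size. Now moving over in stages.

Emit:
jog_arm(commands=[0.78,-0.58,0,0,0,0,0.6,0.78,-0.58,0,0,0,0,0.6,0.78,-0.58,0,0,0,0,0.6,0.78,-0.58,0,0,0,0,0.6,0.78,-0.58,0,0,0,0,0.6,0.78,-0.58,0,0,0,0,0.6], force=80)

```text
time_s: 2.05
tcp_pos: [0.3586, -0.3592, 0.4051]
tool_rot: [0.988, 0.152, 0.0, 0.0]
contact_force: [-0.6, -1.0, -0.3]
grip_width: 0.0512
grasp_force: 0.0
```

Emit:
jog_arm(commands=[0.78,-0.58,0,0,0,0,0.6,0.78,-0.58,0,0,0,0,0.6,0.78,-0.58,0,0,0,0,0.6,0.78,-0.58,0,0,0,0,0.6,0.78,-0.58,0,0,0,0,0.6,0.78,-0.58,0,0,0,0,0.6])

```text
time_s: 2.8
tcp_pos: [0.53, -0.1246, 0.4046]
tool_rot: [0.989, 0.151, 0.0, -0.001]
contact_force: [-0.7, -1.2, -0.7]
grip_width: 0.0512
grasp_force: 0.0
```

```bash
cat >> h.py <<'E'
YAW=np.radians(15.6); u=np.array([np.cos(YAW),np.sin(YAW),0])
O=np.array([.4237,.0325,0])
def toolrot(yaw,lean):  # x_tool along yaw heading, lean back deg
    return R.from_euler('z',yaw)*R.from_euler('x',np.pi)*R.from_euler('y',-np.radians(lean))
def delta(tcp,rot):
    s=sensors.get_state(); q=R.from_quat(s["tool_rot"])
    return np.round(np.r_[q.inv().apply(np.array(tcp)-s["tcp_pos"])/.3,(q.inv()*rot).as_rotvec()/(np.pi/2)],4)
E
python3 - <<'E'
from h import *
s=sensors.get_state(); print(s["time_s"],s["tcp_pos"],s["joint_pos"])
r=toolrot(YAW,40); print(r.apply([0,0,1]),R.from_quat(s["tool_rot"]).apply([1,0,0]))
print(delta([.68,.105,.38],r))
E
```

```text
2.8 [ 0.53002791 -0.12464416  0.40455891] [ 0.600886    0.19369724 -0.51197957  1.65402181  0.09619852  1.31907444
 -1.19450843]
[-0.61910896 -0.17285833 -0.76604444] [9.54336435e-01 2.98733053e-01 7.29393919e-04]
[ 0.7057 -0.5811  0.083   0.0062 -0.4449  0.0192]
```

Emit:
jog_arm(commands=[0.706,-0.581,0.083,0.006,-0.445,0.019,0.6,0.706,-0.581,0.083,0.006,-0.445,0.019,0.6,0.706,-0.581,0.083,0.006,-0.445,0.019,0.6,0.706,-0.581,0.083,0.006,-0.445,0.019,0.6,0.706,-0.581,0.083,0.006,-0.445,0.019,0.6,0.706,-0.581,0.083,0.006,-0.445,0.019,0.6,0.706,-0.581,0.083,0.006,-0.445,0.019,0.6,0.706,-0.581,0.083,0.006,-0.445,0.019,0.6])

```text
time_s: 3.8
tcp_pos: [0.6687, 0.1006, 0.3711]
tool_rot: [0.934, 0.127, -0.33, 0.048]
contact_force: [0.3, 0.3, -0.2]
grip_width: 0.0513
grasp_force: 0.0
```

```bash
python3 - <<'E'
from h import *
s=sensors.get_state(); print(s["time_s"],s["tcp_pos"],s["joint_pos"])
r=toolrot(YAW,40); z=r.apply([0,0,1]); G=np.array([.492,.0508,.098])
for b in (.06,.005): print(delta(G-(.155+b)*z,r))
E
```

```text
3.8 [0.66866861 0.10055799 0.37113171] [-0.40628262  0.74796454  0.34041647  1.0406798  -0.11225134  2.05784792
 -1.39016352]
[ 0.11   -0.0006  0.376   0.0027 -0.0111 -0.0023]
[ 0.1068 -0.0014  0.5593  0.0027 -0.0111 -0.0023]
```

```bash
python3 - <<'E'
from h import *
r=toolrot(YAW,37); z=r.apply([0,0,1]); G=np.array([.492,.0508,.098])
for b in (.06,.005): print(delta(G-(.155+b)*z,r))
E
```

```text
[ 0.0725 -0.0005  0.3763  0.0027  0.0222 -0.0022]
[ 0.0789 -0.0013  0.5596  0.0027  0.0222 -0.0022]
```

Emit:
jog_arm(commands=[0.072,0,0.376,0.003,0.022,-0.002,0.6,0.072,0,0.376,0.003,0.022,-0.002,0.6,0.072,0,0.376,0.003,0.022,-0.002,0.6,0.072,0,0.376,0.003,0.022,-0.002,0.6,0.072,0,0.376,0.003,0.022,-0.002,0.6])

```text
time_s: 4.42
tcp_pos: [0.6172, 0.084, 0.2712]
tool_rot: [0.94, 0.128, -0.314, 0.042]
contact_force: [0.1, -0.6, -1.2]
grip_width: 0.0516
grasp_force: 0.0
```

```bash
python3 - <<'E'
from h import *
s=sensors.get_state(); print(s["time_s"],s["tcp_pos"],s["joint_pos"],s["contact_force"])
r=toolrot(YAW,37); z=r.apply([0,0,1]); G=np.array([.492,.0508,.098])
for b in (.005,): print(delta(G-(.155+b)*z,r))
p=imaging.read_camera("scene"); save(p,"pre.png",[240,100,400,260],4)
for k in models.mark_of(p,"knob_grip")[:2]: print(k["p"],k["point"],world(p,*k["point"],z=.098))
C=cloud(p);hsv=cv2.cvtColor(p["img"],cv2.COLOR_RGB2HSV).astype(int);h,S,v=hsv[...,0],hsv[...,1],hsv[...,2]
m=((h<5)|(h>174))&(S>180)&(v>80)&(C[...,2]>.07)&(C[...,2]<.13)&(C[...,0]>.45)&(C[...,0]<.55)&(abs(C[...,1])<.1)
q=(C[m]-O); a=q@u; b=q@np.array([-u[1],u[0],0]); print(m.sum(),"s",np.percentile(a,[2,50,98]),"lat",np.percentile(b,[2,50,98]),"z",np.percentile(q[:,2],[2,98]))
t=s["tcp_pos"]+R.from_quat(s["tool_rot"]).apply([0,0,.155]); print("graspt",t,proj(p,t),"G proj",proj(p,G))
E
```

```text
4.425 [0.61723904 0.08399528 0.27124457] [-0.42633183  0.6844156   0.32026047  1.34947097 -0.10743774  1.7770767
 -1.39626328] [ 0.05385034 -0.56743306 -1.15844629]
[ 0.0023 -0.0051  0.1878 -0.002  -0.001  -0.001 ]
0.73 [308.5, 202.9] [0.49530039 0.04358864 0.098     ]
44 s [0.05707425 0.06581739 0.08664464] lat [-0.01778996 -0.01326419  0.00378695] z [0.09314251 0.11116479]
graspt [0.52745661 0.05943654 0.14730514] (np.float64(320.2561342174538), np.float64(195.86917267613998)) G proj (np.float64(309.9461735043742), np.float64(201.37146914572665))
```

View pics/pre.png

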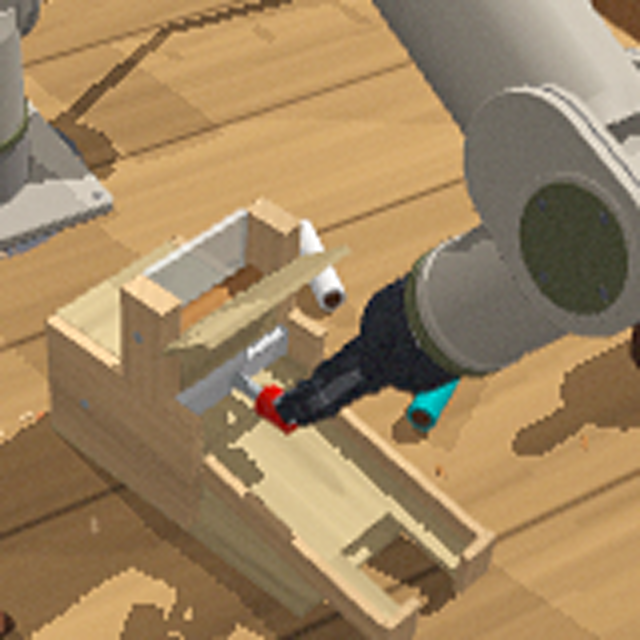

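The picture shows the open fingers just in front of the knob (crop (270,405)), roughly centred and clear of the lip. Red-pixel depth puts the axis about 4 mm to the -lateral side, so I correct for that and close.

Emit:
jog_arm(commands=[0.005,0.01,0.1,0,0,0,0.6,0.005,0.01,0.188,0,0,0,0.6,0.005,0.01,0.188,0,0,0,0.6,0.005,0.01,0.188,0,0,0,0.6])

```text
time_s: 5.03
tcp_pos: [0.5863, 0.0733, 0.2249]
tool_rot: [0.94, 0.128, -0.314, 0.042]
contact_force: [-0.7, 0.2, 0.3]
grip_width: 0.0517
grasp_force: 0.0
```

Emit:
jog_arm(commands=[0,0,0,0,0,0,0,0,0,0,0,0,0,0,0,0,0,0,0,0,0,0,0,0,0,0,0,0,0,0,0,0,0,0,0,0,0,0,0,0,0,0], force=80)

```text
time_s: 5.78
tcp_pos: [0.5859, 0.0754, 0.2252]
tool_rot: [0.94, 0.129, -0.314, 0.04]
contact_force: [-0.3, 8.0, 6.6]
grip_width: 0.0239
grasp_force: 78.5
```

```bash
python3 - <<'E'
from h import *
s=sensors.get_state(); print(s["time_s"],s["tcp_pos"],s["joint_pos"],s["contact_force"],s["grip_width"],s["grasp_force"])
q=R.from_quat(s["tool_rot"]); print(q.inv().apply(u*.066)/.3)
E
```

```text
5.775 [0.58588336 0.07535808 0.22516782] [-0.43306589  0.66931031  0.31277525  1.48115888 -0.10671504  1.66128063
 -1.39259195] [-0.28957506  7.98612481  6.58096936] 0.023906392541742434 78.50468158721924
[ 0.17584429 -0.00026181 -0.1322071 ]
```

Emit:
jog_arm(commands=[0,-0.007,0,0,0,0,0,0.035,-0.007,-0.026,0,0,0,0,0.07,-0.007,-0.053,0,0,0,0,0.106,-0.007,-0.079,0,0,0,0,0.141,-0.007,-0.106,0,0,0,0,0.141,-0.007,-0.106,0,0,0,0])

```text
time_s: 6.52
tcp_pos: [0.6359, 0.0894, 0.2247]
tool_rot: [0.939, 0.128, -0.317, 0.042]
contact_force: [-8.1, -0.8, 10.0]
grip_width: 0.0238
grasp_force: 81.3
```

```bash
python3 - <<'E'
from h import *
s=sensors.get_state(); print(s["time_s"],s["tcp_pos"],s["joint_pos"],s["contact_force"],s["grip_width"],s["grasp_force"])
d=s["tcp_pos"]-np.array([.58588,.07536,.22517]); print("moved",d@u, d)
q=R.from_quat(s["tool_rot"]); print(q.inv().apply(u*.016)/.3, q.inv().apply(s["contact_force"]))
p=imaging.read_camera("scene"); save(p,"pull.png",[240,100,400,260],4)
for k in models.mark_of(p,"knob_grip")[:2]: print(k["p"],k["point"],world(p,*k["point"],z=.098))
E
```

```text
6.525 [0.63587835 0.08940442 0.22469476] [-0.41394272  0.77469615  0.31038463  1.30757133 -0.12628444  1.73602758
 -1.39516387] [-8.09755421 -0.751621    9.98368343] 0.02381870306944149 81.25079870223999
moved 0.05193336450052728 [ 0.04999835  0.01404442 -0.00047524]
[ 0.0424606  -0.00014049 -0.03227262] [-12.41228492  -1.45817491  -3.10131623]
0.95 [323.8, 212.0] [0.54849793 0.06264379 0.098     ]
0.68 [219.4, 250.1] [ 0.52825083 -0.25741752  0.098     ]
```

View pics/pull.png

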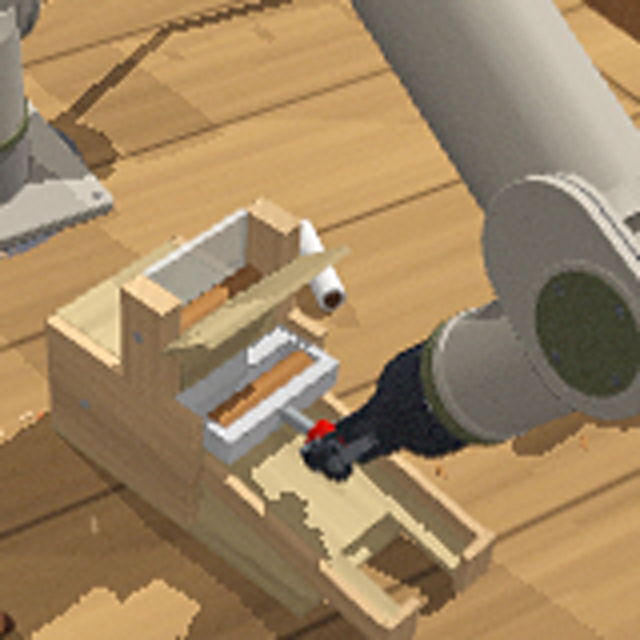

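The picture shows the slide drawn out with the blank in its pocket and the knob still held (crop (325,445)). Now the rest of the pull.

Emit:
jog_arm(commands=[0.02,0,-0.015,0,0,0,0,0.044,0,-0.033,0,0,0,0,0.044,0,-0.033,0,0,0,0,0.044,0,-0.033,0,0,0,0])

```text
time_s: 7.12
tcp_pos: [0.6507, 0.0934, 0.2244]
tool_rot: [0.939, 0.127, -0.318, 0.042]
contact_force: [-13.8, -1.8, 10.4]
grip_width: 0.0235
grasp_force: 84.9
```

```bash
python3 - <<'E'
from h import *
s=sensors.get_state(); print(s["time_s"],s["contact_force"],s["grip_width"],s["grasp_force"])
d=s["tcp_pos"]-np.array([.58588,.07536,.22517]); print("moved",d@u, d)
p=imaging.read_camera("scene"); save(p,"pull2.png",[240,100,400,260],4)
for k in models.mark_of(p,"knob_grip")[:2]: print(k["p"],k["point"],world(p,*k["point"],z=.098))
for k in models.mark_of(p,"blank1")[:4]: print("b",k["p"],k["point"],world(p,*k["point"],z=.036))
E
```

```text
7.125 [-13.79932817  -1.83065606  10.43646514] 0.023458197315160873 84.91924166679382
moved 0.06725234141044667 [ 0.0647929   0.01802116 -0.00080305]
0.74 [328.2, 213.3] [0.55907114 0.07093365 0.098     ]
b 0.7 [330.9, 229.8] [0.57421019 0.07756751 0.036     ]
b 0.65 [291.9, 173.7] [0.29883544 0.10504364 0.036     ]
b 0.58 [316.3, 167.7] [0.31302022 0.1959242  0.036     ]
```

View pics/pull2.png

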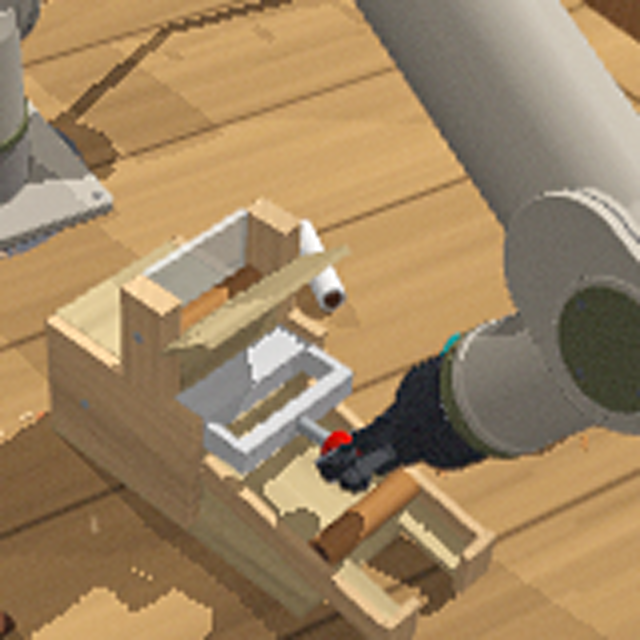

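The blank has dropped and is rolling down the chute (crop (365,520)), and the pocket is empty. I'll ease the slide home at about 60 mm/s.

Emit:
jog_arm(commands=[-0.01,0,0.008,0,0,0,0,-0.03,0,0.023,0,0,0,0,-0.05,0,0.038,0,0,0,0,-0.07,0,0.054,0,0,0,0,-0.09,0,0.069,0,0,0,0,-0.11,0,0.084,0,0,0,0,-0.13,0,0.1,0,0,0,0,-0.15,0,0.115,0,0,0,0,-0.165,0,0.127,0,0,0,0,-0.175,0,0.134,0,0,0,0,-0.18,0,0.138,0,0,0,0,-0.18,0,0.138,0,0,0,0,-0.18,0,0.138,0,0,0,0])

```text
time_s: 8.9
tcp_pos: [0.5863, 0.0758, 0.2249]
tool_rot: [0.939, 0.128, -0.315, 0.041]
contact_force: [-4.1, 1.4, 12.2]
grip_width: 0.0238
grasp_force: 85.7
```

```bash
python3 - <<'E'
from h import *
s=sensors.get_state(); print(s["time_s"],s["contact_force"],s["grip_width"],s["grasp_force"])
d=s["tcp_pos"]-np.array([.58588,.07536,.22517]); print("moved",d@u, d)
for n in("scene","top"):
    p=imaging.read_camera(n)
    for k in models.mark_of(p,"knob_grip")[:1]: print(k["p"],k["point"],world(p,*k["point"],z=.098))
    for k in models.mark_of(p,"blank1")[:4]: print("b",k["p"],k["point"],world(p,*k["point"],z=.036))
print("tray",O+.218*u)
E
```

```text
8.9 [-4.06381885  1.41484544 12.2429386 ] 0.023839043468248725 85.65915942192078
moved 0.0004678721798166459 [ 0.00037413  0.00039983 -0.00030009]
0.76 [307.7, 200.0] [0.48383307 0.04802664 0.098     ]
b 0.84 [346.1, 238.9] [0.62535287 0.09661116 0.036     ]
b 0.56 [317.9, 166.0] [0.30806813 0.20587791 0.036     ]
b 0.55 [349.2, 193.3] [0.47348215 0.22002419 0.036     ]
b 0.5 [252.3, 237.3] [0.43460292 0.0322824  0.036     ]
tray [0.63366944 0.09112452 0.        ]
```

Emit:
jog_arm(commands=[-0.004,0,0.003,0,0,0,0,-0.004,0,0.003,0,0,0,0.55,-0.004,0,0.003,0,0,0,0.55,-0.004,0,0.003,0,0,0,0.55,-0.004,0,0.003,0,0,0,0.55,-0.004,0,-0.1,0,0,0,0.6,-0.004,0,-0.25,0,0,0,0.6,-0.004,0,-0.5,0,0,0,0.6,-0.004,0,-0.6,0,0,0,0.6,-0.004,0,-0.6,0,0,0,0.6,-0.004,0,-0.6,0,0,0,0.6])

```text
time_s: 10.58
tcp_pos: [0.6895, 0.1036, 0.3663]
tool_rot: [0.939, 0.128, -0.316, 0.042]
contact_force: [0.2, 0.5, -0.7]
grip_width: 0.0511
grasp_force: 0.0
```

```bash
python3 - <<'E'
from h import *
np.set_printoptions(precision=4,suppress=True)
s=sensors.get_state(); print(s["time_s"],s["tcp_pos"],s["joint_pos"])
n_=np.array([-u[1],u[0],0])
pp={}
for n in("scene","top"):
    p=imaging.read_camera(n); pp[n]=p; C=cloud(p)
    for k in models.mark_of(p,"knob_grip")[:1]: print(k["p"],k["point"],world(p,*k["point"],z=.098))
    for k in models.mark_of(p,"blank1")[:4]: print("b",k["p"],k["point"],world(p,*k["point"],z=.036))
    for k in models.trace(p,"blank1")[:4]:
        q=C[np.array(k["pixels"])&(p["range_z"]>0)]; 
        a=(q-O)@u; b=(q-O)@n_
        print("tr",round(k["p"],2),k["box"],len(q),np.median(q,0),"s",np.percentile(a,[3,50,97]),"lat",np.percentile(b,[3,50,97]),"z",np.percentile(q[:,2],[3,97]))
    # cradle yaw: blue rest clusters
    hsv=cv2.cvtColor(p["img"],cv2.COLOR_RGB2HSV).astype(int);h,S,v=hsv[...,0],hsv[...,1],hsv[...,2]
    m=(h>100)&(h<125)&(S>120)&(np.hypot(C[...,0]-.497,C[...,1]+.25)<.08)&(C[...,2]>.028)
    q=C[m].astype(np.float32); _,l,c=cv2.kmeans(q[:,:2].copy(),2,None,(3,50,1e-6),5,0); d=c[1]-c[0]; d*=np.sign(d[1])
    print("rests",c,"dist",np.linalg.norm(d),"yaw of y axis-90",np.degrees(np.arctan2(-d[0],d[1])),"mid",c.mean(0))
    m=models.trace(p,"cradle"); 
    for k in m[:2]:
        M=np.array(k["pixels"])&(p["range_z"]>0)
        ys,xs=np.nonzero(M); B=np.array([world(p,x,y,z=.01) for x,y in zip(xs,ys) if abs(C[y,x,2]-.01)<.006])
        r=cv2.minAreaRect(B[:,:2].astype(np.float32)); print("cradle",round(k["p"],2),r)
cv2.imwrite("pics/after.png",np.hstack([cv2.resize(pp["scene"]["img"][120:280,180:380,::-1],(400,320)),cv2.resize(pp["top"]["img"][140:300,190:390,::-1],(400,320))]))
E
```

```text
10.575 [0.6895 0.1036 0.3663] [-0.3859  0.7924  0.3312  0.9689 -0.1305  2.0539 -1.3936]
0.8 [308.5, 201.6] [0.4907 0.0465 0.098 ]
b 0.78 [346.0, 241.2] [0.6323 0.0912 0.036 ]
b 0.64 [317.1, 164.3] [0.299  0.2085 0.036 ]
b 0.5 [349.1, 196.8] [0.4866 0.21   0.036 ]
tr 0.64 [250.0, 151.0, 362.1, 266.4] 5997 [0.4704 0.0232 0.0687] s [-0.0944  0.0432  0.2295] lat [-0.0779 -0.0325  0.0591] z [0.006  0.2043]
tr 0.56 [340.4, 189.4, 355.8, 206.2] 144 [0.4779 0.215  0.0224] s [0.09   0.1013 0.1169] lat [0.1339 0.1621 0.2172] z [0.0064 0.0293]
tr 0.53 [333.9, 231.4, 359.8, 255.3] 242 [0.638  0.0822 0.0454] s [0.2044 0.2197 0.2288] lat [-0.0532 -0.0096  0.038 ] z [0.0326 0.0499]
tr 0.48 [315.0, 156.2, 326.0, 172.7] 79 [0.3209 0.2157 0.0224] s [-0.11   -0.0509 -0.0359] lat [0.1893 0.2024 0.2458] z [0.0052 0.0272]
rests [[ 0.4821 -0.2205]
 [ 0.5092 -0.2908]] dist 0.075328015 yaw of y axis-90 21.068417 mid [ 0.4957 -0.2557]
cradle 0.78 ((0.3186052441596985, -0.3049163520336151), (0.08294837176799774, 0.12251271307468414), 35.58137893676758)
cradle 0.64 ((0.49771490693092346, -0.255190372467041), (0
[... 169 characters left out ...]
1] [0.4378 0.0369 0.036 ]
b 0.35 [108.5, 203.7] [0.5243 0.4276 0.036 ]
tr 0.66 [230.1, 230.5, 268.9, 245.8] 292 [0.4256 0.0333 0.135 ] s [-0.0071  0.0013  0.0135] lat [-0.0442  0.0001  0.0464] z [0.1124 0.139 ]
tr 0.49 [221.5, 157.3, 250.3, 174.8] 297 [0.6328 0.0856 0.046 ] s [0.2056 0.2145 0.2284] lat [-0.0461 -0.0055  0.0329] z [-0.0002  0.0513]
rests [[ 0.5099 -0.2843]
 [ 0.482  -0.2138]] dist 0.075800955 yaw of y axis-90 21.588943 mid [ 0.4959 -0.2491]
cradle 0.83 ((0.4941340386867523, -0.2502578794956207), (0.08183442056179047, 0.11940651386976242), 21.218732833862305)
cradle 0.83 ((0.3159932494163513, -0.29946091771125793), (0.08009743690490723, 0.12030365318059921), 35.77263259887695)
```

View pics/after.png

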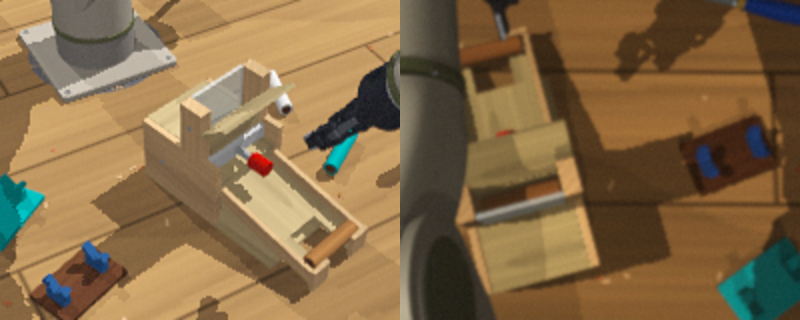

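The slide is home. The blank lies at the foot of the chute (left half (330,243)), centre about (0.634, 0.086), and the others are still in the magazine. Next I turn the tool down with its jaws along the dispenser's x.

```bash
python3 - <<'E'
from h import *
a=toolrot(YAW+np.pi/4,0); print(delta([.64,.09,.36],a))
E
```

```text
[-1.226e-01  2.000e-04  1.233e-01 -1.633e-01  3.898e-01 -4.832e-01]
```

Emit:
jog_arm(commands=[-0.123,0,0.123,-0.163,0.39,-0.483,0.8,-0.123,0,0.123,-0.163,0.39,-0.483,0.8,-0.123,0,0.123,-0.163,0.39,-0.483,0.8,-0.123,0,0.123,-0.163,0.39,-0.483,0.8,-0.123,0,0.123,-0.163,0.39,-0.483,0.8,-0.123,0,0.123,-0.163,0.39,-0.483,0.8,-0.123,0,0.123,-0.163,0.39,-0.483,0.8])

```text
time_s: 11.95
tcp_pos: [0.6397, 0.0895, 0.3606]
tool_rot: [0.864, 0.504, 0.0, -0.0]
contact_force: [-0.2, -0.3, 0.4]
grip_width: 0.0682
grasp_force: 0.0
```

```bash
python3 - <<'E'
from h import *
s=sensors.get_state(); print(s["tcp_pos"],s["joint_pos"])
a=toolrot(YAW+np.pi/2,0); print(delta([.634,.086,.27],a))
E
```

```text
[0.63973958 0.08947201 0.36064847] [-0.33675302  0.4013405   0.16834969  1.46990097 -0.06893568  1.27559417
 -0.67634579]
[-1.970e-02 -1.100e-02  3.021e-01  2.000e-04 -4.000e-04 -5.011e-01]
```

Emit:
jog_arm(commands=[-0.02,-0.011,0.302,0,0,-0.501,0.8,-0.02,-0.011,0.302,0,0,-0.501,0.8,-0.02,-0.011,0.302,0,0,-0.501,0.8,-0.02,-0.011,0.302,0,0,-0.501,0.8,-0.02,-0.011,0.302,0,0,-0.501,0.8,-0.02,-0.011,0.302,0,0,-0.501,0.8,-0.02,-0.011,0.302,0,0,-0.501,0.8])

```text
time_s: 12.82
tcp_pos: [0.6342, 0.0865, 0.2695]
tool_rot: [0.605, 0.796, 0.0, -0.0]
contact_force: [-0.1, 0.3, -0.1]
grip_width: 0.0684
grasp_force: 0.0
```

```bash
python3 - <<'E'
from h import *
s=sensors.get_state(); print(s["tcp_pos"],s["joint_pos"])
p=imaging.read_camera("scene"); save(p,"over.png",[290,150,410,270],5)
for k in models.mark_of(p,"blank1")[:3]: print("b",k["p"],k["point"],world(p,*k["point"],z=.036))
print(proj(p,[.634,.086,.036]))
a=toolrot(YAW+np.pi/2,0); print(delta([.634,.086,.155+.036],a))
E
```

```text
[0.63424855 0.08653609 0.2695374 ] [-0.22527371  0.46360814  0.02390339  1.57395333 -0.01216966  1.10418965
  0.07217799]
b 0.77 [345.6, 239.2] [0.62555376 0.09464739 0.036     ]
b 0.65 [316.3, 166.4] [0.30715356 0.1997596  0.036     ]
(np.float64(344.90872874435297), np.float64(242.28139437353119))
[-1.700e-03 -1.300e-03  2.619e-01  1.000e-04 -1.000e-04 -3.000e-04]
```

View pics/over.png

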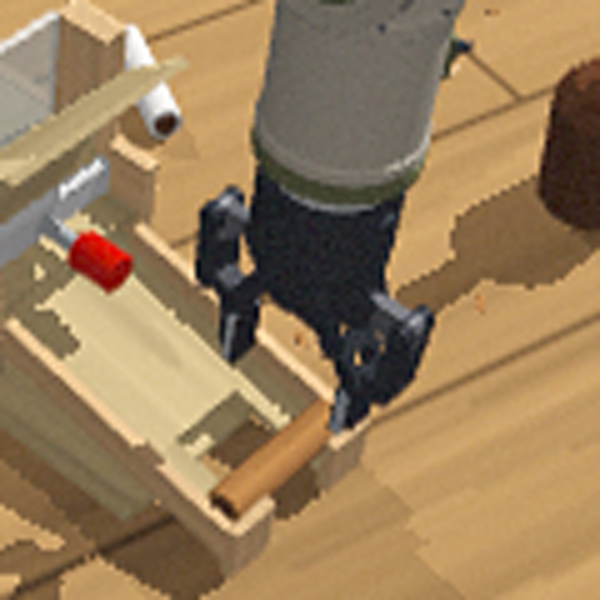

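The picture shows the jaws straddling the chute foot above the blank (crop (275,460)). Descending now.

Emit:
jog_arm(commands=[-0.002,-0.001,0.1,0,0,0,0.8,-0.002,-0.001,0.2,0,0,0,0.8,-0.002,-0.001,0.25,0,0,0,0.8,-0.002,-0.001,0.255,0,0,0,0.8,-0.002,-0.001,0.255,0,0,0,0.8], force=40)

```text
time_s: 13.55
tcp_pos: [0.6346, 0.0859, 0.1941]
tool_rot: [0.604, 0.797, 0.001, 0.0]
contact_force: [0.0, 0.2, -0.0]
grip_width: 0.0685
grasp_force: 0.0
```

Emit:
jog_arm(commands=[0,0,0,0,0,0,0.2,0,0,0,0,0,0,0,0,0,0,0,0,0,0,0,0,0,0,0,0,0,0,0,0,0,0,0,0,0,0,0,0,0,0,0])

```text
time_s: 14.3
tcp_pos: [0.6343, 0.0859, 0.1937]
tool_rot: [0.604, 0.797, 0.001, 0.0]
contact_force: [-1.5, -0.4, 6.2]
grip_width: 0.0251
grasp_force: 39.2
```

```bash
python3 - <<'E'
from h import *
s=sensors.get_state(); print(s)
E
```

```text
{'time_s': 14.3, 'joint_pos': array([-0.22074384,  0.54940371,  0.01948254,  1.62367568, -0.012815  ,
        0.96753991,  0.07636524]), 'joint_vel': array([-0.0026918 ,  0.00027308,  0.00118132,  0.00131468, -0.00038986,
       -0.00123324,  0.00120473]), 'effort': array([-4.77832917e-02, -6.68438458e+01,  1.74017094e+00, -3.16944194e+01,
        6.73688692e-02, -5.39618880e-01,  4.79060621e-02]), 'tcp_pos': array([0.6343335 , 0.08585713, 0.19374711]), 'tool_rot': array([6.04215604e-01, 7.96820662e-01, 5.37820549e-04, 2.17397169e-04]), 'contact_force': array([-1.53618358, -0.43198288,  6.20396109]), 'wrist_torque': array([-0.03604796,  0.37907174, -0.11252866]), 'grasp_force': 39.182002544403076, 'grip_width': 0.02505989267538238}
```

Emit:
jog_arm(commands=[0,0,-0.06,0,0,0,0,0,0,-0.2,0,0,0,0,0,0,-0.4,0,0,0,0,0,0,-0.52,0,0,0,0,0,0,-0.52,0,0,0,0,0,0,-0.52,0,0,0,0])

```text
time_s: 15.05
tcp_pos: [0.6338, 0.0857, 0.3489]
tool_rot: [0.604, 0.797, 0.0, -0.0]
contact_force: [-0.7, 0.6, -0.5]
grip_width: 0.025
grasp_force: 39.4
```

```bash
python3 - <<'E'
from h import *
s=sensors.get_state(); print(s["time_s"],s["tcp_pos"],s["joint_pos"],s["grip_width"],s["contact_force"])
a=toolrot(np.radians(21.4)+np.pi/2,0); print(delta([.496,-.251,.35],a))
E
```

```text
15.05 [0.63379058 0.08574509 0.34887286] [-0.2275408   0.39466774  0.02837364  1.49594    -0.01189329  1.25141778
  0.07582767] 0.024951382248708076 [-0.71664028  0.64633152 -0.53189826]
[-9.567e-01 -7.454e-01 -4.000e-03 -1.000e-04 -3.000e-04 -6.370e-02]
```

Emit:
jog_arm(commands=[-0.15,-0.12,0,0,0,-0.01,0,-0.3,-0.233,0,0,0,-0.02,0,-0.45,-0.35,0,0,0,-0.03,0,-0.6,-0.467,0,0,0,-0.04,0,-0.75,-0.584,0,0,0,-0.05,0,-0.9,-0.7,0,0,0,-0.06,0,-0.957,-0.745,0,0,0,-0.064,0,-0.957,-0.745,0,0,0,-0.064,0,-0.957,-0.745,0,0,0,-0.064,0])

```text
time_s: 16.18
tcp_pos: [0.4968, -0.2497, 0.3481]
tool_rot: [0.563, 0.827, 0.0, -0.001]
contact_force: [0.2, 0.0, 0.2]
grip_width: 0.0246
grasp_force: 39.5
```

```bash
python3 - <<'E'
from h import *
np.set_printoptions(precision=4,suppress=True)
s=sensors.get_state(); print(s["time_s"],s["tcp_pos"],s["joint_pos"],s["grip_width"])
th=np.radians(21.4); e=np.array([np.cos(th),np.sin(th),0]); l=np.array([-e[1],e[0],0])
pp={}
for n in("scene","top"):
    p=imaging.read_camera(n); pp[n]=p; C=cloud(p)
    for k in models.mark_of(p,"blank1")[:4]:
        w=world(p,*k["point"],z=.192); print("b",k["p"],k["point"],w,(w-s["tcp_pos"])@l)
    for k in models.trace(p,"blank1")[:5]:
        M=np.array(k["pixels"])&(p["range_z"]>0)&(C[...,2]>.16)&(C[...,2]<.23); q=C[M]-s["tcp_pos"]
        if len(q)>20: print("tr",k["p"],k["box"],len(q),"len",np.percentile(q@l,[1,99]),"acr",np.percentile(q@e,[2,98]),"z",np.percentile(C[M][:,2],[2,98]),"slope z",np.polyfit(q@l,q[:,2],1)[0])
cv2.imwrite("pics/hold.png",np.hstack([cv2.resize(pp["scene"]["img"][180:300,160:280,::-1],(400,400)),cv2.resize(pp["top"]["img"][160:280,290:410,::-1],(400,400))]))
E
```

```text
16.175 [ 0.4968 -0.2497  0.3481] [ 0.2058  0.2178  0.2039  1.7325 -0.048   1.1975  0.7979] 0.02464994406131766
b 0.77 [216.0, 214.2] [ 0.4895 -0.2391  0.192 ] 0.012497592345103241
b 0.71 [351.2, 192.0] [0.5923 0.1131 0.192 ] 0.30296513573573464
b 0.71 [236.3, 332.5] [ 0.8073 -0.3321  0.192 ] -0.18996719957551036
b 0.56 [318.4, 162.0] [0.4426 0.1049 0.192 ] 0.3498780586223007
tr 0.52 [197.3, 214.6, 211.9, 234.8] 177 len [-0.0491 -0.0064] acr [-0.0084  0.0121] z [0.1845 0.2048] slope z 0.07770520074260705
b 0.73 [249.8, 240.9] [0.4113 0.0285 0.192 ] 0.2902076239453688
b 0.64 [177.6, 294.6] [0.2892 0.189  0.192 ] 0.4842320610501756
b 0.55 [179.8, 227.9] [0.4405 0.1917 0.192 ] 0.4315529666171342
b 0.47 [367.4, 201.7] [ 0.5057 -0.2477  0.192 ] -0.0013863841348287003
```

View pics/hold.png

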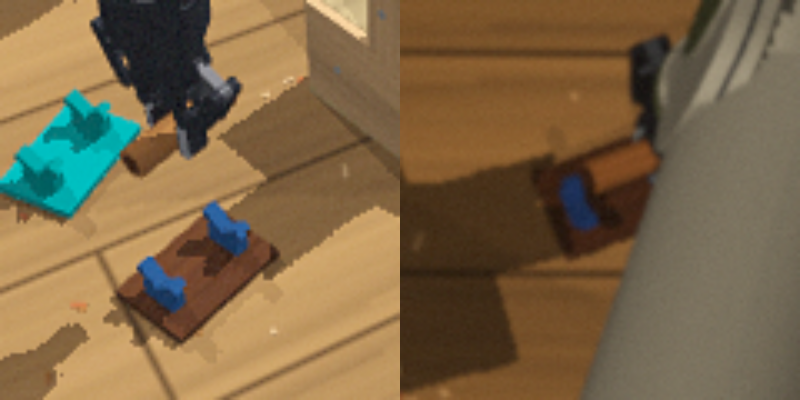

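The picture shows the blank level in the jaws, directly above the blue cradle (left half: blank (150,150), rests (163,285) and (227,228)). Lowering.

Emit:
jog_arm(commands=[-0.008,-0.007,0.15,0,0,0,0,-0.008,-0.007,0.3,0,0,0,0,-0.008,-0.007,0.4,0,0,0,0,-0.008,-0.007,0.44,0,0,0,0,-0.008,-0.007,0.455,0,0,0,0,-0.008,-0.007,0.465,0,0,0,0,-0.008,-0.007,0.465,0,0,0,0])

```text
time_s: 17.35
tcp_pos: [0.4956, -0.2541, 0.2102]
tool_rot: [0.563, 0.826, 0.0, 0.001]
contact_force: [-0.1, -0.2, -1.0]
grip_width: 0.0245
grasp_force: 39.5
```

```bash
python3 - <<'E'
from h import *
np.set_printoptions(precision=4,suppress=True)
s=sensors.get_state(); print(s["time_s"],s["tcp_pos"],s["contact_force"],s["wrist_torque"])
E
```

```text
17.35 [ 0.4956 -0.2541  0.2102] [-0.1098 -0.1631 -0.9648] [-0.0308 -0.0376 -0.0431]
```

Emit:
jog_arm(commands=[0.0,0.0,0.007,0,0,0,0,0,0,0.014,0,0,0,0,0,0,0.014,0,0,0,0,0,0,0.014,0,0,0,0])

```text
time_s: 17.85
tcp_pos: [0.4956, -0.2541, 0.2063]
tool_rot: [0.563, 0.826, 0.0, 0.0]
contact_force: [-3.5, 1.2, 11.5]
grip_width: 0.0251
grasp_force: 40.5
```

Emit:
jog_arm(commands=[0.0,0.0,0.005,0,0,0,0,0,0,0.008,0,0,0,0,0,0,0.008,0,0,0,0])

```text
time_s: 18.23
tcp_pos: [0.4956, -0.2542, 0.206]
tool_rot: [0.563, 0.826, 0.001, 0.0]
contact_force: [-15.4, 7.3, 36.5]
grip_width: 0.0244
grasp_force: 43.2
```

It is seated and bearing on the V. I'll ease the pressure off, shift slightly across, and look before letting go.

Emit:
jog_arm(commands=[0,-0.005,-0.01,0,0,0,0,0,-0.005,-0.01,0,0,0,0,0,-0.005,-0.008,0,0,0,0])

```text
time_s: 18.6
tcp_pos: [0.495, -0.2543, 0.2063]
tool_rot: [0.563, 0.826, 0.001, 0.001]
contact_force: [1.4, 2.3, 12.7]
grip_width: 0.0243
grasp_force: 40.7
```

```bash
python3 - <<'E'
from h import *
np.set_printoptions(precision=4,suppress=True)
s=sensors.get_state(); print(s["time_s"],s["tcp_pos"],s["contact_force"],s["wrist_torque"])
p=imaging.read_camera("scene"); save(p,"seat.png",[160,190,280,300],5)
for k in models.mark_of(p,"blank1")[:2]: print("b",k["p"],k["point"],world(p,*k["point"],z=.048))
for k in models.mark_of(p,"seat")[:2]: print("s",k["p"],k["point"],world(p,*k["point"],z=.048))
E
```

```text
18.6 [ 0.495  -0.2543  0.2063] [ 1.4304  2.288  12.7098] [ 0.5483 -0.059   0.1386]
b 0.58 [346.2, 196.4] [0.4896 0.1942 0.048 ]
b 0.54 [316.0, 166.8] [0.3199 0.1891 0.048 ]
s 0.64 [214.9, 252.6] [ 0.4921 -0.2609  0.048 ]
s 0.6 [183.8, 215.4] [ 0.3154 -0.2869  0.048 ]
```

View pics/seat.png

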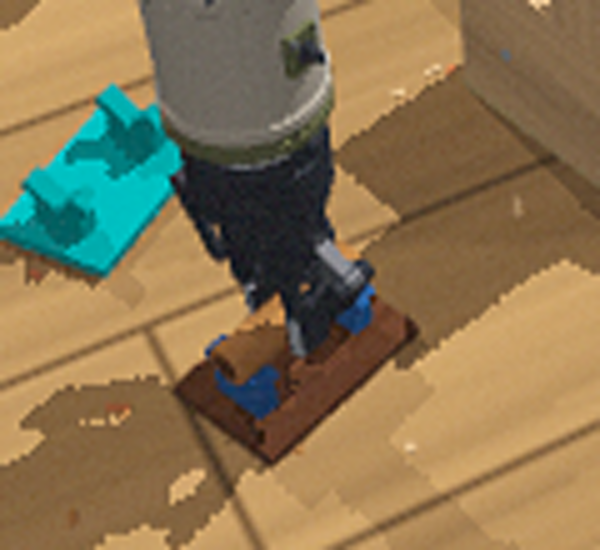

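The blank lies in both notches, near end at crop (235,360). I'll open the jaws and lift straight away.

Emit:
jog_arm(commands=[0,0,-0.004,0,0,0,0.1,0,0,-0.004,0,0,0,0.35,0,0,-0.004,0,0,0,0.6,0,0,-0.004,0,0,0,0.6,0,0,-0.004,0,0,0,0.6,0,0,-0.06,0,0,0,0.6,0,0,-0.2,0,0,0,0.6,0,0,-0.4,0,0,0,0.6,0,0,-0.6,0,0,0,0.6,0,0,-0.6,0,0,0,0.6,0,0,-0.6,0,0,0,0.6])

```text
time_s: 20.12
tcp_pos: [0.4936, -0.2545, 0.3855]
tool_rot: [0.563, 0.826, 0.0, 0.0]
contact_force: [-0.2, 0.9, -1.0]
grip_width: 0.0509
grasp_force: 0.0
```

```bash
python3 - <<'E'
from h import *
np.set_printoptions(precision=4,suppress=True)
s=sensors.get_state(); print(s["time_s"],s["tcp_pos"],s["contact_force"],s["grip_width"])
th=np.radians(21.4); e=np.array([np.cos(th),np.sin(th),0]); l=np.array([-e[1],e[0],0]); Cc=np.array([.496,-.2526,0])
pp={}
for n in("scene","top"):
    p=imaging.read_camera(n); pp[n]=p; C=cloud(p)
    for k in models.trace(p,"blank1"):
        M=np.array(k["pixels"])&(p["range_z"]>0)&(np.hypot(C[...,0]-.496,C[...,1]+.2526)<.1); q=C[M]-Cc
        if len(q)>30: print(n,k["p"],len(q),"len",np.percentile(q@l,[1,99]),"acr",np.percentile(q@e,[2,50,98]),"z",np.percentile(q[:,2],[2,50,98]),"yaw",np.polyfit(q@l,q@e,1)[0],"zslope",np.polyfit(q@l,q[:,2],1)[0])
    for k in models.mark_of(p,"knob_grip")[:1]: print(k["p"],k["point"],world(p,*k["point"],z=.098))
cv2.imwrite("pics/end.png",np.hstack([cv2.resize(pp["scene"]["img"][140:300,160:360,::-1],(400,320)),cv2.resize(pp["top"]["img"][140:300,200:400,::-1],(400,320))]))
E
```

```text
20.125 [ 0.4936 -0.2545  0.3855] [-0.1601  0.9026 -0.9664] 0.050863283937854255
scene 0.74 346 len [-0.0506  0.0471] acr [-0.0135  0.0036  0.0111] z [0.0072 0.0568 0.0627] yaw -0.02513120446928618 zslope -0.028070902679654963
0.7 [311.2, 202.8] [0.4989 0.0508 0.098 ]
top 0.74 337 len [-0.0416  0.054 ] acr [-0.0117 -0.0001  0.0124] z [0.0491 0.0588 0.0636] yaw 0.0006694542633244602 zslope -0.023596566223021007
```

View pics/end.png

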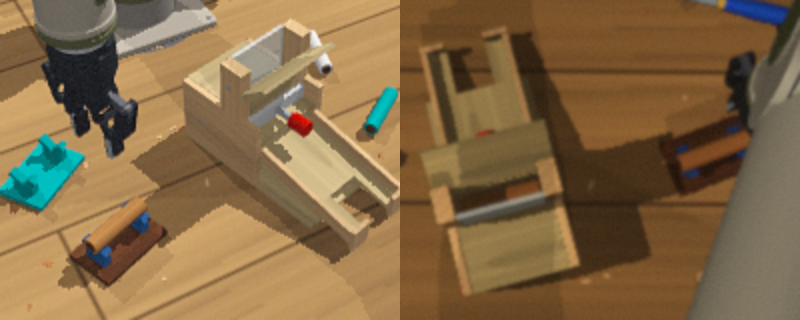

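The blank rests in both notches (left half (118,225)), centred within a few mm. Its top is at about 62 mm against the 61 mm expected, its yaw error is about 1°, the slide is home and the gripper is clear. Handing in.

```bash
python3 -c "
from bench import ticket; print(ticket.sign_off())"
```

```text
the job is handed in; nothing more can be done
None
```

I drew one blank, eased the slide home, set the blank in both notches of the blue cradle, let go and handed the job in at about 20 s; the hand-in returned no verdict.

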